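Free the jammed print carriage and bring it to its end stop

TASK

The print carriage of the opened printer is jammed in its parking place: push it along its rail, away from the parking end, until it breaks free, then bring it gently fully home against the hidden end stop, without ramming the stop. Once it is home, press the green resume button, then let go of everything; leave the carriage at the stop, do not press the red button, and do not disturb the other things on the desk and printer.

Things in the scene. Friction and masses are not known exactly. Their poses are not given: they have to be found in the camera images.
- printer: Open inkjet printer, cover off, fixed: 280 mm deep (x), 460 wide (y). Origin: centre of its underside on the desk; +x its back, +y the way the carriage must go. White front ledge 85 mm high, x -140 to -65 mm; back wall (x 115 to 140) and end housings (|y| 190 to 230) 105 mm high; between them an open well, black floor 48 mm high.
- carriage: Black print carriage, 100 (x) by 90 (y) mm, flat top 100 mm above the desk, sliding only along the printer's y. Axes as the printer's; origin below its centre at desk height. A hidden rubber stop under the floor halts it (1.5 mm of give at 6 N) after 140 to 260 mm of travel to +y, at an unseen place that differs each time; more than 16 N of carriage on stop damages it.
- park: Dark pad under the carriage's start, at the printer's -y end (origin at desk height). A hidden spring catch jams the carriage here: up to 4 mm of play, then about 9 to 20 N to push it over the catch, which gives way within 20 mm and may let it jump up to 40 mm ahead. After that it drags with about 3 N plus 8 N per m/s and stays where it is left.
- tab (a point): Centre of the top of the blue upright push tab on the carriage: 50 (x) by 12 (y) mm, 40 mm tall, its top 140 mm above the desk. It stands free on all sides above the carriage's top, over its centre.
- resume_top (a point): Centre of the top of the green round resume button, 24 mm across, on the printer's front ledge, its top about 107 mm above the desk. It is next to the red one; either may be the left one.
- resume (a joint): Travel of the green button: 0 up, 0.006 m fully down (needs 5 N); springs back. A press counts from 0.004 m.
- cancel_top (a point): Centre of the top of the red round cancel button, same size, on the same ledge. Not to be pressed.
- cancel (a joint): Travel of the red button, 0 up to 0.006 m down.
- cartridge: Loose spare ink cartridge, black and cyan, 40 by 18 by 45 mm, standing on the +y part of the printer's front ledge. Origin under its centre.
- glue: Loose small glue bottle, 26 mm across, 75 mm tall, standing on the +y part of the printer's front ledge. Origin under its centre.
- sprayer: Loose white spray bottle with yellow head, 124 mm across, 250 mm tall, right of the printer. Origin under its centre.
- mug: Loose blue mug, 80 mm across, 95 mm tall. Origin under its centre.
- mouse: Loose black computer mouse, 110 by 62 by 30 mm. Origin under its centre.
- notes: Loose yellow block of notes, 76 by 76 by 30 mm. Origin under its centre.

How it is judged:
By the outcome, as a careful person would: the job done as asked, in the order asked, and still so for the second after the job is handed in, with the robot touching nothing.
It also fails if it takes over 64 s, if anything falls off the work surface, if the arm or the gripper's body presses on something with over 40 N, if the wrist force passes 120 N, or if a joint passes its speed limit or range.

ROBOT

A 7-joint arm with a two-finger parallel gripper is mounted at the origin on the work surface. World frame = base frame: x ahead of the robot, y to its left, z up, the work surface at z = 0. Lengths are in m, angles in rad, forces in N, time in s.
With the tool pointing down it reaches from about 0.425 to 0.875 m from the base axis. Payload 8.4 kg.
Tool frame: the origin (TCP) lies between the finger pads; the fingertips stand 8 mm ahead of it and the grasp point (between the pads) lies 11 mm behind it; x points along the fingers, y is the direction in which the jaws open and shut, and the axes are right-handed (so a half turn about x gives the same grasp; the last joint's range is limited). The gripper opens to 85 mm and grips with 20 to 120 N. Pads are 22 mm wide; open, the fingers measure 114 mm over their backs; the gripper's body (76 mm by 85 mm) begins 54 mm behind the grasp point. The pads swing forward as they close: fully open they stand 13 mm farther back than shut.
Start: joints at [-1.224, 0.333, 0.04, 1.465, -0.013, 1.343, -0.059], TCP at [0.28, 0.586, 0.239] pointing down, gripper open.
Joint ranges: [-2.58, 2.58], [-0.38, 2.09], [-1.3, 1.39], [0.25, 2.4], [-1.5, 4.64], [0.08, 2.09], [-2.65, 2.65]. Speed limits (rad/s): [2.22, 2.22, 2.79, 2.79, 3.14, 3.14, 3.14].

INTERFACE

Orientations are given as a unit quaternion [w, x, y, z].
In Python, from plant import * gives the robot as it stands. The module is installed in compiled form; this text tells all that it offers.
- The arm moves only by the tool send_rows, never from a script. Its argument "deltas" is a list of rows, each a list of 7 numbers: the shift along the tool's x, y, z in cm, then the turn, a rotation vector about the tool's x, y, z in rad, then the closure, from 0 (fully open) to 1 (shut). A call has 1 to 20 rows; each row is the pose to reach, as a shift and turn from the pose commanded when the call began, along the tool's axes at that moment; what a row does not reach only later rows make up. A row lasts 1/10 s, in which the tool goes at most 50 mm and 8.59 degrees, less where a joint would pass 70% of its speed; a pose out of reach is approached as far as the arm can. A call with a gripper value outside its range is refused whole. The fingers move at their own pace and stop on an object; "squeeze" is the grip in N (left out, the last holds). Time passes only in rows, so rows that repeat a pose let the fingers close. It gives the time, the measured TCP pose, the force and the opening at its end, in the units of the state.
- get_state(): the state, without advancing time (a new reading comes with each control period).
- capture(name): name is "side" or "top"; returns a dict with "pixels" (384x512x3 uint8, red, green, blue), "fov_y" (degrees; the focal length in pixels is half the picture's height over the tangent of half this angle, whatever the lens; pixels are square), "cx", "cy" (the principal point, pixels), "dist" ([k1, k2, p1, p2, k3] as OpenCV has them; the pictures are not rectified), "R" (3x3) and "t" (3): a world point X has camera coordinates R X + t. Camera axes: x right, y down, z forward; pixel columns grow to the right and rows downward; lengths in m; the calibration is good to about 2 mm. A picture is of the moment at which its call begins. There is no depth.
- close_job(): hands the job in, once; it reports no verdict.
The state is a dict: "time": time; "joint_positions": joint angles; "qd": joint speeds; "effort": joint torques, N m; "eef_pos": TCP position; "tool_rot": TCP orientation; "ft_force": force on the tool from outside, world axes, zero at the start; "ft_torque": the same for the moment, N m; "finger_gap": finger opening in m.
Only numpy, scipy, OpenCV 4.12 (cv2) and the standard library are available. Lean on these libraries where they do the work, as an engineer would, in place of code of your own. Each camera call takes 0.05 s, during which the arm holds its last target. There are 200 camera calls.

## Working session

There is one attempt and no reset: what is moved stays moved. The work goes in short steps, Python scripts to look and compute and a tool call to move; the robot and the scene stay as the last step left them, time stands still between calls to the robot, and variables do not carry over. Pictures are saved under pics/ and viewed, about 8 in all and at most 12, crops included, and the job is handed in when it is done.

Besides the shell and the picture viewer there is one more tool, called after "Emit:" by a JSON object that holds its "method" and its "body", one argument or row to a line. send_rows: Moves the arm, as the interface text tells. Its arguments: {"type":"object","properties":{"deltas":{"type":"array","items":{"type":"array","items":{"type":"number"}}},"squeeze":{"type":"number"}},"required":["deltas"]}

```bash
mkdir -p pics; cat > h.py <<'E'
from plant import *
import numpy as np, cv2, json
def snap(cam,name):
    c=capture(cam); cv2.imwrite(f'pics/{name}.png',c['pixels'][:,:,::-1])
    np.savez(f'pics/{name}.npz',**{k:np.array(v) for k,v in c.items()}); return c
def load(name): return dict(np.load(f'pics/{name}.npz'))
def K(c):
    f=192/np.tan(np.radians(float(c['fov_y']))/2); return np.array([[f,0,float(c['cx'])],[0,f,float(c['cy'])],[0,0,1]])
def at(c,uv,z):
    uv=np.array(uv,float).reshape(-1,1,2)
    n=cv2.undistortPointsIter(uv,K(c),c['dist'],None,None,(3,100,1e-9)).reshape(-1,2)
    o=-c['R'].T@c['t']; d=np.c_[n,np.ones(len(n))]@c['R']
    return o+d*((z-o[2])/d[:,2])[:,None]
def proj(c,X):
    return cv2.projectPoints(np.array(X,float).reshape(-1,1,3),cv2.Rodrigues(c['R'])[0],c['t'],K(c),c['dist'])[0].reshape(-1,2)
def crop(name,x0,y0,x1,y1,s):
    im=cv2.imread(f'pics/{name}.png')[y0:y1,x0:x1]; cv2.imwrite(f'pics/{name}_c{x0}.png',cv2.resize(im,None,fx=s,fy=s,interpolation=cv2.INTER_CUBIC))
E
python3 - <<'E'
from h import *
for n in('top','side'):
    c=snap(n,n+'0'); print(n,-c['R'].T@c['t'],c['fov_y'],c['dist'])
a,b=cv2.imread('pics/top0.png'),cv2.imread('pics/side0.png')
s=get_state(); print(s['time'],s['eef_pos'],s['tool_rot'],s['ft_force'],s['finger_gap'])
E
```

```text
top [ 0.36068926 -0.01934665  1.42167704] 50.869665068759794 [-0.12783633  0.          0.          0.          0.        ]
side [ 0.31127017 -0.99500794  1.00609038] 44.480440336320854 [0.04598919 0.         0.         0.         0.        ]
0.1 [0.28008229 0.58611184 0.23850682] [ 0.6895287   0.15579228  0.6897025  -0.15681008] [-5.75458930e-04  1.64346911e+00  1.38889330e+00] 0.08533229621609068
```

View pics/top0.png

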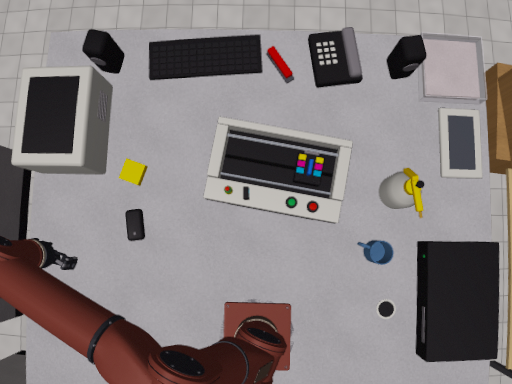

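View pics/side0.png

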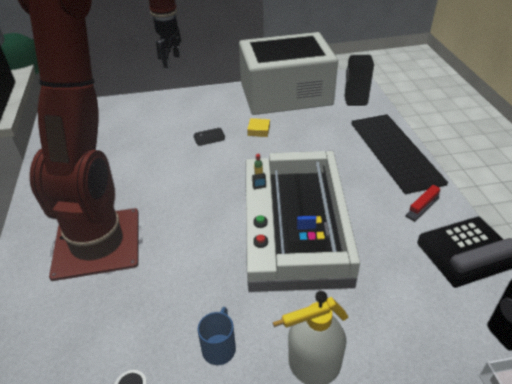

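Top view: the carriage with its tab is at about (309,167), green button (291,202), red (313,207), glue (228,190), cartridge (246,193). Now enlarging.

```bash
python3 - <<'E'
from h import *
crop('top0',195,110,360,230,4.8); crop('side0',235,145,360,290,4.1)
E
```

```text
(no output)
```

View pics/top0_c195.png

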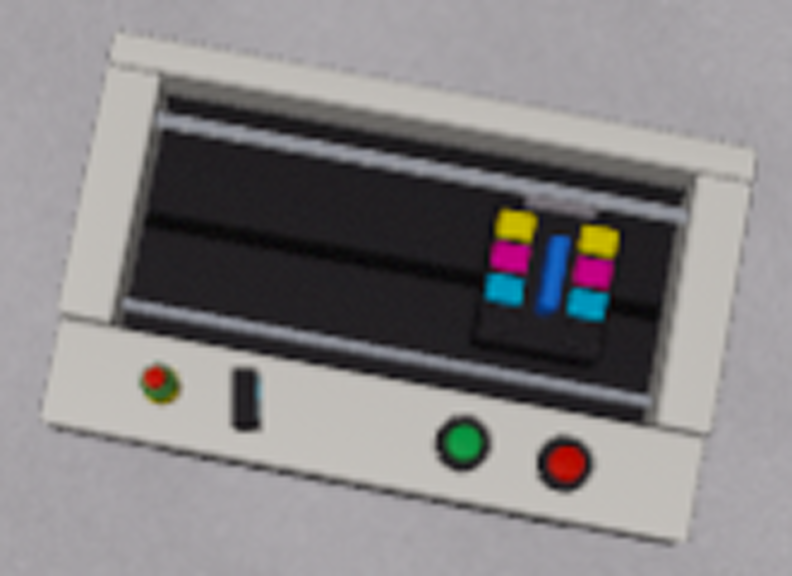

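View pics/side0_c235.png

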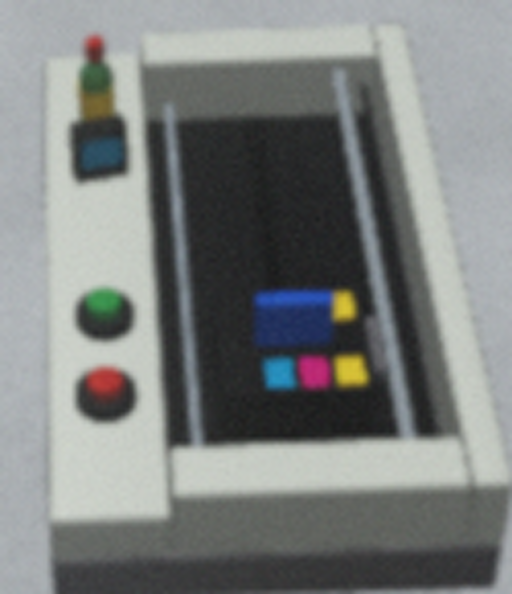

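```bash
python3 - <<'E'
from h import *
T,S=load('top0'),load('side0')
t=lambda p:(np.array(p,float)+.5)/4.8-.5+[195,110]
s=lambda p:(np.array(p,float)+.5)/4.096-.5+[235,145]
P=lambda n,a:print(n,a.round(4).tolist())
fr=at(T,t([(43,423),(684,541)]),.085); bk=at(T,t([(118,33),(754,150)]),.105)
P('front',fr);P('back',bk)
for e in(fr,bk):
    d=e[0]-e[1]; print(np.linalg.norm(d),np.degrees(np.arctan2(-d[0],d[1])))
P('centre',(fr.sum(0)+bk.sum(0))/4)
P('tabT',at(T,t([(554,274)]),.14)); P('tabS',at(S,s([(293,298)]),.14)); P('tabS ends',at(S,s([(256,298),(333,298)]),.14))
P('gT',at(T,t([(463,443)]),.107));P('gS',at(S,s([(103,300)]),.107))
P('rT',at(T,t([(565,463)]),.107));P('rS',at(S,s([(105,381)]),.107))
P('glueT',at(T,t([(155,378)]),.16));P('cartT',at(T,t([(245,399)]),.13))
E
```

```text
front [[0.4683, 0.1859, 0.085], [0.3966, -0.2597, 0.085]]
back [[0.7418, 0.1414, 0.105], [0.6687, -0.3046, 0.105]]
0.45131903251028976 -9.137579576987507
0.45199411985351806 -9.311379798394517
centre [0.5688, -0.0592, 0.095]
tabT [[0.5718, -0.1614, 0.14]]
tabS [[0.5739, -0.1616, 0.14]]
tabS ends [[0.551, -0.1566, 0.14], [0.5987, -0.1669, 0.14]]
gT [[0.4595, -0.1042, 0.107]]
gS [[0.4609, -0.1051, 0.107]]
rT [[0.4474, -0.1739, 0.107]]
rS [[0.4485, -0.1767, 0.107]]
glueT [[0.4936, 0.1017, 0.16]]
cartT [[0.484, 0.0438, 0.13]]
```

Both views agree: tab (0.573,-0.1615), green (0.460,-0.1045), printer yaw about -9.2°. Next I work out the approach move.

```bash
cat >> h.py <<'E'
from scipy.spatial.transform import Rotation as Rn
YAW=np.radians(-9.2); UY=np.array([-np.sin(YAW),np.cos(YAW),0]); UX=np.array([np.cos(YAW),np.sin(YAW),0])
def delta(p):
    s=get_state(); R0=Rn.from_quat(np.roll(s['tool_rot'],-1))
    best=[]
    for g in(1,-1):
        x=np.array([0,0,-1.]); y=g*UY; Rt=Rn.from_matrix(np.c_[x,y,np.cross(x,y)])
        best.append((R0.inv()*Rt).as_rotvec())
    r=min(best,key=np.linalg.norm)
    print('shift cm',(R0.inv().apply(np.array(p)-s['eef_pos'])*100).round(2),'rot',r.round(4),'t',s['time'],'J',np.round(s['joint_positions'],2))
E
python3 - <<'E'
from h import *
delta([.573,-.1615,.22]); delta([.573,-.1615,.118])
E
```

```text
shift cm [  1.94 -54.82  58.66] rot [-2.852e-01 -1.000e-04  1.500e-03] t 0.1 J [-1.22  0.33  0.04  1.47 -0.01  1.34 -0.06]
shift cm [ 12.14 -54.81  58.66] rot [-2.852e-01 -1.000e-04  1.500e-03] t 0.1 J [-1.22  0.33  0.04  1.47 -0.01  1.34 -0.06]
```

Emit:
{"method": "send_rows", "body": {
  "deltas": [
    [0, -13.7, 14.6, -0.07, 0, 0, 0],
    [0, -27.4, 29.3, -0.14, 0, 0, 0],
    [0, -27.4, 29.3, -0.14, 0, 0, 0],
    [0, -27.4, 29.3, -0.14, 0, 0, 0],
    [0, -27.4, 29.3, -0.14, 0, 0, 0],
    [0, -27.4, 29.3, -0.14, 0, 0, 0],
    [0, -27.4, 29.3, -0.14, 0, 0, 0],
    [0, -27.4, 29.3, -0.14, 0, 0, 0],
    [1.9, -54.8, 58.7, -0.285, 0, 0.0015, 0],
    [1.9, -54.8, 58.7, -0.285, 0, 0.0015, 0],
    [1.9, -54.8, 58.7, -0.285, 0, 0.0015, 0],
    [1.9, -54.8, 58.7, -0.285, 0, 0.0015, 0],
    [1.9, -54.8, 58.7, -0.285, 0, 0.0015, 0],
    [1.9, -54.8, 58.7, -0.285, 0, 0.0015, 0],
    [1.9, -54.8, 58.7, -0.285, 0, 0.0015, 0],
    [1.9, -54.8, 58.7, -0.285, 0, 0.0015, 0],
    [1.9, -54.8, 58.7, -0.285, 0, 0.0015, 0],
    [1.9, -54.8, 58.7, -0.285, 0, 0.0015, 0],
    [1.9, -54.8, 58.7, -0.285, 0, 0.0015, 0],
    [1.9, -54.8, 58.7, -0.285, 0, 0.0015, 0]
  ]
}}

```text
time: 2.1
eef_pos: [0.5736, -0.159, 0.2203]
tool_rot: [0.705, 0.057, 0.705, -0.055]
ft_force: [-0.5, 0.6, -0.1]
finger_gap: 0.0852
```

```bash
python3 - <<'E'
from h import *
delta([.573,-.1615,.118])
for i in range(4): snap('side','side1'); print(get_state()['ft_force'].round(2))
snap('top','top1')
s=get_state(); R=Rn.from_quat(np.roll(s['tool_rot'],-1)).as_matrix(); print(s['eef_pos'],R.round(3))
a=cv2.resize(cv2.imread('pics/side1.png')[100:290,200:360],None,fx=2.6,fy=2.6); b=cv2.resize(cv2.imread('pics/top1.png')[100:240,200:360],None,fx=2.3,fy=2.3)
o=np.zeros((500,800,3),np.uint8); o[:a.shape[0],:a.shape[1]]=a; o[:b.shape[0],420:420+b.shape[1]]=b; cv2.imwrite('pics/m1.png',o)
E
```

```text
shift cm [10.23 -0.28 -0.02] rot [ 0.0024 -0.0001 -0.0025] t 2.1 J [-0.36  0.27  0.67  1.66 -0.17  1.28  1.76]
[ 1.38  1.25 -0.32]
[-0.73  0.65 -0.15]
[-0.72 -0.18  1.14]
[ 0.46  0.31 -0.59]
[ 0.57361234 -0.16023493  0.22053185] [[ 0.001  0.159  0.987]
 [ 0.002  0.987 -0.159]
 [-1.     0.002  0.001]]
```

View pics/m1.png

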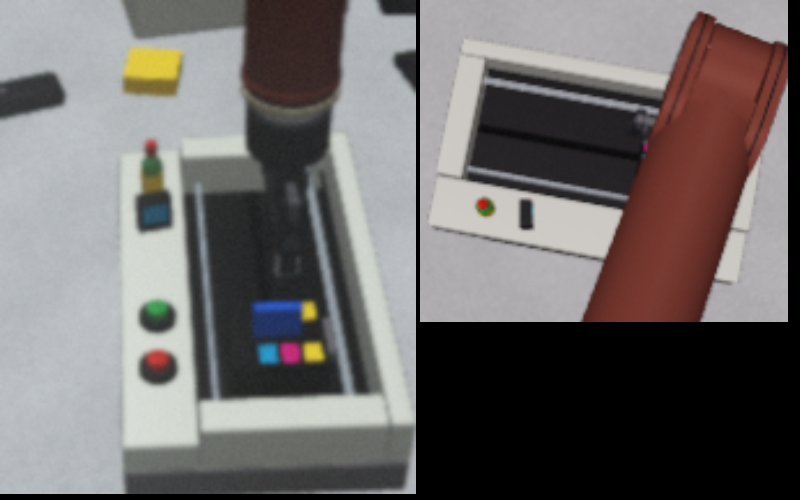

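The gripper hangs in line over the tab (side view about (287,265) above the blue tab at (277,317)). Descend and close.

Emit:
{"method": "send_rows", "body": {
  "deltas": [
    [3, 0, 0, 0, 0, 0, 0],
    [6, 0, 0, 0, 0, 0, 0],
    [8, 0, 0, 0, 0, 0, 0],
    [9.5, 0, 0, 0, 0, 0, 0],
    [10.2, 0, 0, 0, 0, 0, 0.3],
    [10.2, 0, 0, 0, 0, 0, 0.5],
    [10.2, 0, 0, 0, 0, 0, 0.6],
    [10.2, 0, 0, 0, 0, 0, 0.7],
    [10.2, 0, 0, 0, 0, 0, 0.75],
    [10.2, 0, 0, 0, 0, 0, 0.78],
    [10.2, 0, 0, 0, 0, 0, 0.78],
    [10.2, 0, 0, 0, 0, 0, 0.78]
  ],
  "squeeze": 30
}}

```text
time: 3.55
eef_pos: [0.5737, -0.161, 0.1184]
tool_rot: [0.705, 0.057, 0.705, -0.056]
ft_force: [-0.1, -0.0, -0.4]
finger_gap: 0.0185
```

Emit:
{"method": "send_rows", "body": {
  "deltas": [
    [0, 0, 0, 0, 0, 0, 0.84],
    [0, 0, 0, 0, 0, 0, 0.88],
    [0, 0, 0, 0, 0, 0, 0.92],
    [0, 0, 0, 0, 0, 0, 1],
    [0, 0, 0, 0, 0, 0, 1]
  ],
  "squeeze": 40
}}

```text
time: 4.05
eef_pos: [0.5736, -0.1609, 0.1184]
tool_rot: [0.705, 0.057, 0.705, -0.056]
ft_force: [-0.5, 1.5, 2.0]
finger_gap: 0.0114
```

Gripped (11.4 mm on a 12 mm tab). Push over the catch slowly.

Emit:
{"method": "send_rows", "body": {
  "deltas": [
    [0, 0.2, 0, 0, 0, 0, 1],
    [0, 0.4, 0, 0, 0, 0, 1],
    [0, 0.5, 0, 0, 0, 0, 1],
    [0, 0.6, 0, 0, 0, 0, 1],
    [0, 0.7, 0, 0, 0, 0, 1],
    [0, 0.8, 0, 0, 0, 0, 1],
    [0, 0.9, 0, 0, 0, 0, 1],
    [0, 1.0, 0, 0, 0, 0, 1]
  ]
}}

```text
time: 4.85
eef_pos: [0.5745, -0.1557, 0.1185]
tool_rot: [0.705, 0.057, 0.704, -0.059]
ft_force: [-0.6, -12.0, -0.3]
finger_gap: 0.0114
```

Emit:
{"method": "send_rows", "body": {
  "deltas": [
    [0, 0.0, 0, 0, 0, 0, 1],
    [0, 0, 0, 0, 0, 0, 1],
    [0, 0, 0, 0, 0, 0, 1],
    [0, 0, 0, 0, 0, 0, 1]
  ]
}}

```text
time: 5.25
eef_pos: [0.5746, -0.1547, 0.1185]
tool_rot: [0.705, 0.057, 0.704, -0.059]
ft_force: [-2.3, -11.5, 0.8]
finger_gap: 0.0117
```

Emit:
{"method": "send_rows", "body": {
  "deltas": [
    [0, 0.2, 0, 0, 0, 0, 1],
    [0, 0.4, 0, 0, 0, 0, 1],
    [0, 0.6, 0, 0, 0, 0, 1],
    [0, 0.8, 0, 0, 0, 0, 1],
    [0, 1.0, 0, 0, 0, 0, 1],
    [0, 1.2, 0, 0, 0, 0, 1],
    [0, 1.4, 0, 0, 0, 0, 1],
    [0, 1.6, 0, 0, 0, 0, 1],
    [0, 1.8, 0, 0, 0, 0, 1],
    [0, 2.0, 0, 0, 0, 0, 1],
    [0, 2.0, 0, 0, 0, 0, 1]
  ]
}}

```text
time: 6.35
eef_pos: [0.5785, -0.1315, 0.1184]
tool_rot: [0.705, 0.057, 0.705, -0.056]
ft_force: [-0.8, -1.3, 3.9]
finger_gap: 0.0113
```

Broke free, moved 30 mm under control. Advance to about 130 mm of travel (earliest stop at 140).

Emit:
{"method": "send_rows", "body": {
  "deltas": [
    [0, 0.3, 0, 0, 0, 0, 1],
    [0, 0.8, 0, 0, 0, 0, 1],
    [0, 1.3, 0, 0, 0, 0, 1],
    [0, 1.9, 0, 0, 0, 0, 1],
    [0, 2.5, 0, 0, 0, 0, 1],
    [0, 3.1, 0, 0, 0, 0, 1],
    [0, 3.7, 0, 0, 0, 0, 1],
    [0, 4.3, 0, 0, 0, 0, 1],
    [0, 4.9, 0, 0, 0, 0, 1],
    [0, 5.5, 0, 0, 0, 0, 1],
    [0, 6.1, 0, 0, 0, 0, 1],
    [0, 6.7, 0, 0, 0, 0, 1],
    [0, 7.3, 0, 0, 0, 0, 1],
    [0, 7.9, 0, 0, 0, 0, 1],
    [0, 8.5, 0, 0, 0, 0, 1],
    [0, 9.0, 0, 0, 0, 0, 1],
    [0, 9.5, 0, 0, 0, 0, 1],
    [0, 9.8, 0, 0, 0, 0, 1],
    [0, 10.0, 0, 0, 0, 0, 1],
    [0, 10.0, 0, 0, 0, 0, 1]
  ]
}}

```text
time: 8.35
eef_pos: [0.5946, -0.0321, 0.1185]
tool_rot: [0.705, 0.057, 0.705, -0.056]
ft_force: [3.1, -1.4, -1.4]
finger_gap: 0.0114
```

Arm compliance measured about 0.3 mm/N, so with the stop's 4 N/mm a 6 mm step can put at most ~11 N on it. Stepping with force checks.

Emit:
{"method": "send_rows", "body": {
  "deltas": [
    [0, 0.2, 0, 0, 0, 0, 1],
    [0, 0.4, 0, 0, 0, 0, 1],
    [0, 0.6, 0, 0, 0, 0, 1],
    [0, 0.8, 0, 0, 0, 0, 1],
    [0, 0.8, 0, 0, 0, 0, 1]
  ]
}}

```text
time: 8.85
eef_pos: [0.5958, -0.0242, 0.1184]
tool_rot: [0.705, 0.057, 0.705, -0.056]
ft_force: [3.7, -2.3, -2.8]
finger_gap: 0.0113
```

Emit:
{"method": "send_rows", "body": {
  "deltas": [
    [0, 0.2, 0, 0, 0, 0, 1],
    [0, 0.4, 0, 0, 0, 0, 1],
    [0, 0.6, 0, 0, 0, 0, 1],
    [0, 0.6, 0, 0, 0, 0, 1]
  ]
}}

```text
time: 9.25
eef_pos: [0.5968, -0.0185, 0.1184]
tool_rot: [0.705, 0.057, 0.705, -0.056]
ft_force: [4.4, -1.9, -3.1]
finger_gap: 0.0115
```

Emit:
{"method": "send_rows", "body": {
  "deltas": [
    [0, 0.2, 0.05, 0, 0, 0, 1],
    [0, 0.4, 0.1, 0, 0, 0, 1],
    [0, 0.6, 0.1, 0, 0, 0, 1],
    [0, 0.6, 0.1, 0, 0, 0, 1]
  ]
}}

```text
time: 9.65
eef_pos: [0.5979, -0.0124, 0.1184]
tool_rot: [0.704, 0.057, 0.705, -0.056]
ft_force: [-4.5, -1.8, 3.0]
finger_gap: 0.0112
```

Emit:
{"method": "send_rows", "body": {
  "deltas": [
    [0, 0.2, -0.03, 0, 0, 0, 1],
    [0, 0.4, -0.03, 0, 0, 0, 1],
    [0, 0.6, -0.03, 0, 0, 0, 1],
    [0, 0.6, -0.03, 0, 0, 0, 1]
  ]
}}

```text
time: 10.05
eef_pos: [0.5989, -0.0063, 0.1184]
tool_rot: [0.705, 0.057, 0.705, -0.056]
ft_force: [-4.9, -1.1, 3.4]
finger_gap: 0.0114
```

Emit:
{"method": "send_rows", "body": {
  "deltas": [
    [0, 0.2, 0, 0, 0, 0, 1],
    [0, 0.4, 0, 0, 0, 0, 1],
    [0, 0.6, 0, 0, 0, 0, 1],
    [0, 0.6, 0, 0, 0, 0, 1]
  ]
}}

```text
time: 10.45
eef_pos: [0.5998, -0.0005, 0.1184]
tool_rot: [0.705, 0.057, 0.705, -0.056]
ft_force: [-5.4, -0.3, 2.9]
finger_gap: 0.0113
```

Emit:
{"method": "send_rows", "body": {
  "deltas": [
    [0, 0.2, -0.03, 0, 0, 0, 1],
    [0, 0.4, -0.03, 0, 0, 0, 1],
    [0, 0.6, -0.03, 0, 0, 0, 1],
    [0, 0.6, -0.03, 0, 0, 0, 1]
  ]
}}

```text
time: 10.85
eef_pos: [0.6008, 0.0055, 0.1184]
tool_rot: [0.705, 0.057, 0.705, -0.056]
ft_force: [-4.6, -0.4, 0.9]
finger_gap: 0.0111
```

Emit:
{"method": "send_rows", "body": {
  "deltas": [
    [0, 0.2, 0, 0, 0, 0, 1],
    [0, 0.4, 0, 0, 0, 0, 1],
    [0, 0.6, 0, 0, 0, 0, 1],
    [0, 0.6, 0, 0, 0, 0, 1]
  ]
}}

```text
time: 11.25
eef_pos: [0.6017, 0.0112, 0.1185]
tool_rot: [0.705, 0.057, 0.705, -0.056]
ft_force: [-4.0, -1.8, 0.7]
finger_gap: 0.0113
```

Emit:
{"method": "send_rows", "body": {
  "deltas": [
    [0, 0.2, 0, 0, 0, 0, 1],
    [0, 0.4, 0, 0, 0, 0, 1],
    [0, 0.6, 0, 0, 0, 0, 1],
    [0, 0.6, 0, 0, 0, 0, 1]
  ]
}}

```text
time: 11.65
eef_pos: [0.6027, 0.017, 0.1185]
tool_rot: [0.705, 0.057, 0.705, -0.056]
ft_force: [-5.2, -1.2, 1.6]
finger_gap: 0.0117
```

Emit:
{"method": "send_rows", "body": {
  "deltas": [
    [0, 0.2, 0, 0, 0, 0, 1],
    [0, 0.4, 0, 0, 0, 0, 1],
    [0, 0.6, 0, 0, 0, 0, 1],
    [0, 0.6, 0, 0, 0, 0, 1]
  ]
}}

```text
time: 12.05
eef_pos: [0.6033, 0.0208, 0.1184]
tool_rot: [0.705, 0.057, 0.705, -0.057]
ft_force: [-6.2, -6.5, 2.1]
finger_gap: 0.0112
```

Contact signs (moved 3.8 of 6 mm, force −7 N). Confirm with a small nudge.

Emit:
{"method": "send_rows", "body": {
  "deltas": [
    [0, 0.1, 0, 0, 0, 0, 1],
    [0, 0.15, 0, 0, 0, 0, 1],
    [0, 0.15, 0, 0, 0, 0, 1],
    [0, 0.15, 0, 0, 0, 0, 1]
  ]
}}

```text
time: 12.45
eef_pos: [0.6034, 0.0211, 0.1185]
tool_rot: [0.704, 0.057, 0.705, -0.058]
ft_force: [-7.0, -9.6, 2.0]
finger_gap: 0.0114
```

Stop confirmed (~7 N on it net of drag). Ease off 2 mm of command, open, and lift.

Emit:
{"method": "send_rows", "body": {
  "deltas": [
    [0, -0.1, 0, 0, 0, 0, 1],
    [0, -0.2, 0, 0, 0, 0, 1],
    [0, -0.2, 0, 0, 0, 0, 0.8],
    [0, -0.2, 0, 0, 0, 0, 0.7],
    [0, -0.2, 0, 0, 0, 0, 0.6],
    [0, -0.2, 0, 0, 0, 0, 0.6],
    [0, -0.2, 0, 0, 0, 0, 0.6]
  ]
}}

```text
time: 13.15
eef_pos: [0.604, 0.0225, 0.1187]
tool_rot: [0.705, 0.057, 0.705, -0.056]
ft_force: [0.4, -0.1, 1.1]
finger_gap: 0.0343
```

Emit:
{"method": "send_rows", "body": {
  "deltas": [
    [-1, 0, 0, 0, 0, 0, 0.6],
    [-3, 0, 0, 0, 0, 0, 0.6],
    [-6, 0, 0, 0, 0, 0, 0.6],
    [-9, 0, 0, 0, 0, 0, 0.8],
    [-10, 0, 0, 0, 0, 0, 1],
    [-10, 0, 0, 0, 0, 0, 1]
  ]
}}

```text
time: 13.75
eef_pos: [0.6046, 0.0219, 0.2206]
tool_rot: [0.706, 0.058, 0.704, -0.056]
ft_force: [0.2, 0.1, -0.5]
finger_gap: 0.0
```

```bash
python3 - <<'E'
from h import *
delta([.460,-.1045,.16])
snap('side','side2');snap('top','top2'); s=get_state(); print(s['ft_force'],s['eef_pos'])
a=cv2.resize(cv2.imread('pics/side2.png')[100:290,200:360],None,fx=2.6,fy=2.6); b=cv2.resize(cv2.imread('pics/top2.png')[100:240,200:360],None,fx=2.3,fy=2.3)
o=np.zeros((500,800,3),np.uint8); o[:a.shape[0],:a.shape[1]]=a; o[:b.shape[0],420:420+b.shape[1]]=b; cv2.imwrite('pics/m2.png',o)
E
```

```text
shift cm [  5.98 -14.81 -12.27] rot [-0.0003  0.0033 -0.0029] t 13.75 J [-0.61  0.28  0.61  1.63 -0.17  1.28  1.44]
[ 0.54043907 -0.18364832 -1.21922176] [0.60332874 0.02210293 0.21787661]
```

View pics/m2.png

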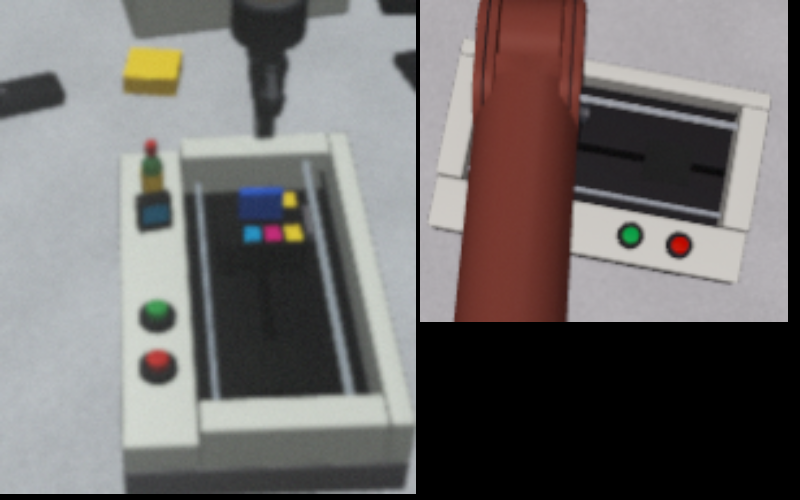

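The carriage stays at its stop (tab at about (261,203) in the side crop); cartridge and glue are unmoved. Moving over the green button.

Emit:
{"method": "send_rows", "body": {
  "deltas": [
    [0, -3.7, -3.1, 0, 0, 0, 1],
    [0, -7.4, -6.2, 0, 0, 0, 1],
    [0, -11.1, -9.2, 0, 0, 0, 1],
    [0, -14.8, -12.2, 0, 0, 0, 1],
    [1.5, -14.8, -12.2, 0, 0, 0, 1],
    [4, -14.8, -12.2, 0, 0, 0, 1],
    [6.5, -14.8, -12.2, 0, 0, 0, 1],
    [8, -14.8, -12.2, 0, 0, 0, 1],
    [8.5, -14.8, -12.2, 0, 0, 0, 1],
    [8.5, -14.8, -12.2, 0, 0, 0, 1],
    [8.5, -14.8, -12.2, 0, 0, 0, 1]
  ]
}}

```text
time: 14.95
eef_pos: [0.4597, -0.1046, 0.1336]
tool_rot: [0.705, 0.057, 0.705, -0.056]
ft_force: [0.8, -0.4, 1.1]
finger_gap: -0.0001
```

```bash
python3 - <<'E'
from h import *
snap('side','side3'); delta([.460,-.1045,.115]); print(get_state()['eef_pos'],get_state()['ft_force'])
crop('side3',235,145,335,270,4)
E
```

```text
shift cm [ 1.89  0.   -0.  ] rot [-0.0003  0.0009 -0.0015] t 15.0 J [-0.54  0.05  0.7   2.05 -0.04  1.06  1.58]
[ 0.45998135 -0.10455399  0.13392489] [ 0.80832286 -0.56323603 -0.08495888]
```

View pics/side3_c235.png

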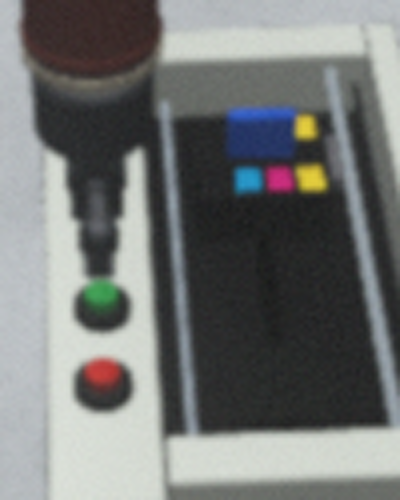

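The fingertips at (98,275) are right above the green cap at (100,293), well clear of red. Press.

Emit:
{"method": "send_rows", "body": {
  "deltas": [
    [0.8, 0, 0, 0, 0, 0, 1],
    [1.5, 0, 0, 0, 0, 0, 1],
    [1.9, 0, 0, 0, 0, 0, 1],
    [2.2, 0, 0, 0, 0, 0, 1],
    [2.4, 0, 0, 0, 0, 0, 1],
    [2.5, 0, 0, 0, 0, 0, 1],
    [2.5, 0, 0, 0, 0, 0, 1]
  ]
}}

```text
time: 15.7
eef_pos: [0.4595, -0.1044, 0.109]
tool_rot: [0.705, 0.058, 0.705, -0.056]
ft_force: [-6.5, 1.4, 13.3]
finger_gap: -0.0001
```

13 N with the tip 6 mm below the cap's rest height: fully pressed. Retreat upward.

Emit:
{"method": "send_rows", "body": {
  "deltas": [
    [0, 0, 0, 0, 0, 0, 1],
    [-1, 0, 0, 0, 0, 0, 1],
    [-4, 0, 0, 0, 0, 0, 1],
    [-8, 0, 0, 0, 0, 0, 1],
    [-12, 0, 0, 0, 0, 0, 1],
    [-14, 0, 0, 0, 0, 0, 1],
    [-14, 0, 0, 0, 0, 0, 1],
    [-14, 0, 0, 0, 0, 0, 1],
    [-14, 0, 0, 0, 0, 0, 1]
  ]
}}

```text
time: 16.6
eef_pos: [0.4589, -0.1046, 0.2473]
tool_rot: [0.704, 0.057, 0.705, -0.056]
ft_force: [-0.4, -0.6, -1.2]
finger_gap: 0.0004
```

```bash
python3 - <<'E'
from h import *
snap('side','side4'); snap('top','top4'); s=get_state(); print(s['time'],s['eef_pos'],s['ft_force'])
S2,S4=load('side2')['pixels'].astype(int),load('side4')['pixels'].astype(int)
S=load('side4')
for n in('side2','side4'):
    p=load(n)['pixels'].astype(int); m=(p[...,2]>p[...,0]+60)&(p[...,2]>110)&(p[...,1]<100); m[:, :290]=0; m[:145]=0;m[290:]=0
    v,u=np.nonzero(m); print(n,m.sum(),u.mean() if len(u) else 0,v.mean() if len(v) else 0)
a=cv2.resize(cv2.imread('pics/side4.png')[100:384,180:360],None,fx=2,fy=2); b=cv2.resize(cv2.imread('pics/top4.png')[100:270,110:440],None,fx=1.3,fy=1.3)
o=np.zeros((570,800,3),np.uint8); o[:a.shape[0],:a.shape[1]]=a; o[:b.shape[0],365:365+b.shape[1]]=b; cv2.imwrite('pics/m4.png',o)
E
```

```text
16.7 [ 0.45893338 -0.10464151  0.24725368] [-0.24004557 -0.13948996 -0.09314812]
side2 65 299.7230769230769 174.95384615384614
side4 65 299.55384615384617 175.16923076923078
```

View pics/m4.png

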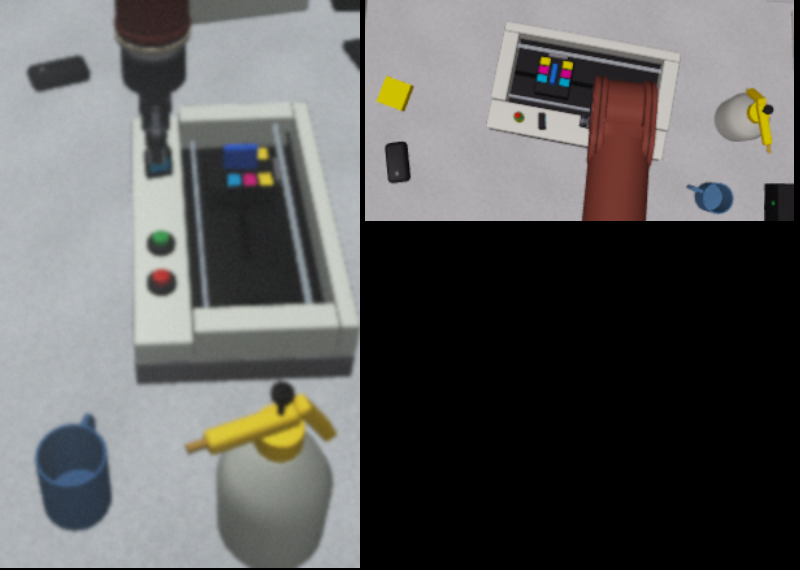

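The carriage is at the stop, both buttons are up, loose things are unmoved, and the robot is clear with about zero force.

```bash
python3 -c "
from plant import *
print(close_job())"
```

```text
the job is handed in; nothing more can be done
None
```

The carriage is home against its stop, the green resume button has been pressed, and the job is handed in at about 17 s of robot time.

- **Breaking free:** I gripped the blue tab and pushed. The catch resisted with about 12 N where I paused, then gave way, and the carriage did not run ahead because the tab was held.
- **Homing:** I moved it to about 130 mm of travel, then went on in 6–8 mm steps, checking the force after each. It met the stop at about 184 mm. A 1.5 mm nudge raised the force by about 3 N with almost no motion, which confirmed the stop. I estimate about 7 N on the stop after drag, against the 16 N limit. I then eased off, opened the fingers and lifted away.
- **Button:** I pressed green with closed fingers, reading 13 N with the fingertip about 6 mm below the cap's rest height. The button's travel itself has no read-out. Red was never approached.
- **Last checks:** The tab's place in the side pictures taken before and after the press agreed to 0.2 pixel. By eye, the cartridge, sprayer, mug, mouse, notes and glue were where they started, and the wrist force was about zero.

**Disagreements:**
- Sideways forces of 4–7 N built up along the rail, because the yaw I measured was slightly off and one correction overshot.
- The printer's width measured about 452 mm against the stated 460 mm.

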